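# Close the balance's draught shield and tare it

### The arm

A 6-joint arm with a two-finger parallel gripper is mounted at the origin on the work surface. World frame = base frame: x ahead of the robot, y to its left, z up, the work surface at z = 0. Lengths are in mm, angles in rad, forces in N, time in s.
With the tool pointing down it reaches from about 275 to 825 mm from the base axis. Payload 4.9 kg.
Tool frame: the origin (TCP) lies midway between the tips of the shut fingers; the grasp point (between the pads) lies 19 mm behind it (ctrl.tcp_to_grasp is the distance from the TCP to the grasp point, in mm); z points along the fingers, x is the direction in which the jaws open and shut, and the axes are right-handed (so a half turn about z gives the same grasp; the last joint's range is limited). The gripper opens to 85 mm and grips with 20 to 120 N. Pads are 22 mm wide; open, the fingers measure 114 mm over their backs; the gripper's body (76 mm by 85 mm) begins 54 mm behind the grasp point. The pads swing forward as they close: fully open they stand 13 mm farther back than shut.
Start: joints at [0.968, 0.326, -0.193, 1.052, 0, 1.437], TCP at [248.496, 490.681, 231.281] pointing down, gripper open.
Joint ranges: [-2.65, 2.65], [-0.97, 1.79], [-1.3, 1.35], [-1.93, 2.1], [-1.47, 1.37], [-3.14, 3.14]. Speed limits (rad/s): [2.57, 2.57, 3.14, 3.14, 3.14, 3.14].

### API

Orientations are given as a unit quaternion [w, x, y, z].
In Python, from rig import ctrl gives the robot as it stands.
- The arm moves only by the shell command python3 -m jog 'ROWS' [FORCE]. ROWS is JSON, a list of rows, each an object with "angular": the turn, a rotation vector about the tool's x, y, z in rad, a list of three; "linear": the shift along the tool's x, y, z in m, a list of three; "fingers": the opening, from 0 (shut) to 1 (fully open). A call has 1 to 20 rows; each row is the pose to reach, as a shift and turn from the pose commanded when the call began, along the tool's axes at that moment; what a row does not reach only later rows make up. A row lasts 1/12 s, in which the tool goes at most 41.7 mm and 7.16 degrees, less where a joint would pass 70% of its speed; a pose out of reach is approached as far as the arm can. A call with a gripper value outside its range is refused whole. The fingers move at their own pace and stop on an object; FORCE is the grip in N (left out, the last holds). Time passes only in rows, so rows that repeat a pose let the fingers close. It gives the time, the measured TCP pose, the force and the opening at its end, in the units of the state.
- ctrl.get_state(): the state, without advancing time (a new reading comes with each control period).
- ctrl.get_image(name): name is "side" or "top"; returns a dict with "image" (480x640x3 uint8, red, green, blue), "depth" (480x640 float32, mm along the optical axis (not along the pixel's ray), 0 where there is no reading), "fx", "fy", "cx", "cy" (pixels), "k1" (the pictures are not rectified: a ray, as slopes to the right and down, at radius r is drawn at 1 + k1 r^2 times it, then the intrinsics apply), "R" (3x3) and "t" (3): a world point X has camera coordinates R X + t. Camera axes: x right, y down, z forward; pixel columns grow to the right and rows downward; lengths in mm; the calibration is good to about 2 mm. A picture is of the moment at which its call begins.
- ctrl.job_done(): hands the job in, once; it reports no verdict.
The state is a dict: "time_s": time; "joint_positions": joint angles; "qd": joint speeds; "joint_torque": joint torques, N m; "eef_pos": TCP position; "tool_rot": TCP orientation; "force": force on the tool from outside, world axes, zero at the start; "wrist_torque": the same for the moment, N m; "grip_width": finger opening in mm.
Only numpy, scipy, OpenCV 4.12 (cv2) and the standard library are available. Lean on these libraries where they do the work, as an engineer would, in place of code of your own. Each camera call takes 0.05 s, during which the arm holds its last target.

### The job

The laboratory balance was left with both glass side doors slid open: with the fingertips, gently push the blue fins towards the keypad until both doors are fully shut, and only then press the green tare key right down and let it come up again. Nothing is gripped or lifted: leave the red power key alone, and do not move the beaker on the pan or the jar and the weight standing on the bench.

Things in the scene. Friction and masses are not known exactly. Their poses are not given: they have to be found in the camera images.
- balance: the white laboratory balance, fixed to the bench, 340 mm deep (its x), 210 mm wide (its y), 70 mm high, its glass draught shield on the rear part rising to 220 mm above the bench. Origin: centre of its underside, on the bench. Its x axis points from the keypad (front) to the rear, its y axis to its left. The shield spans x = -26 to 158 mm, y = -101 to 101 mm; the keypad lies in front of it, x = -155 to -80 mm
- door_left (a joint): travel of the left glass door of the balance, in m: 0 = fully shut (fin nearest the keypad, against its stop), growing to at most 0.10 as it slides along the balance's +x, to the rear. It starts 0.035 to 0.08 open. It slides with about 1 to 2 N and stays where it is left
- door_right (a joint): travel of the right glass door of the balance, in m: 0 = fully shut (fin nearest the keypad, against its stop), growing to at most 0.10 as it slides along the balance's +x, to the rear. It starts 0.035 to 0.08 open. It slides with about 1 to 2 N and stays where it is left
- left_fin (a point): a blue plastic fin on the left glass door: a block 12 mm along the balance's x, standing 40 mm out from the glass to the balance's left (from 101 to 141 mm off its centre line), from 160 to 235 mm above the bench. This point is the fin's centre (197.5 mm above the bench). With the door shut it lies at x = 0, y = +121 mm in the balance's frame. Nothing stands within 50 mm of the fin outside the door; the glass roof inboard of it is 220 mm high
- right_fin (a point): a blue plastic fin on the right glass door: a block 12 mm along the balance's x, standing 40 mm out from the glass to the balance's right (from 101 to 141 mm off its centre line), from 160 to 235 mm above the bench. This point is the fin's centre (197.5 mm above the bench). With the door shut it lies at x = 0, y = -121 mm in the balance's frame. Nothing stands within 50 mm of the fin outside the door; the glass roof inboard of it is 220 mm high
- tare (a joint): travel of the green tare key in m: 0 = up, 0.006 = fully down (about 4 N); it springs back
- tare_top (a point): centre of the top of the tare key (green) on the keypad at the front of the balance: a round push button of 28 mm diameter in a grey housing, facing up; in the balance's frame it lies at x = -117 mm, y = +40 mm
- power (a joint): travel of the red power key in m: 0 = up, 0.006 = fully down (about 4 N); it springs back
- power_top (a point): centre of the top of the power key (red) on the keypad at the front of the balance: a round push button of 28 mm diameter in a grey housing, facing up; in the balance's frame it lies at x = -117 mm, y = -40 mm
- beaker_mid (a point): centre (half-way up) of the small white beaker, 48 mm diameter, 60 mm high, that stands on the pan inside the shield; not to be moved
- jar_mid (a point): centre (half-way up) of an amber jar with black cap, 52 mm diameter, 85 mm high, on the bench beside the balance, on either side; not to be moved
- weight_mid (a point): centre (half-way up) of a steel 500 g weight with a knob, 38 mm diameter, 66 mm high, on the bench on the other side of the balance; not to be moved

How it is judged (in metres and radians):
On the way, in this order (a step that is already met when the one before it is completed fails the run):
1. both glass doors are shut (value of joint each of door_left, door_right below 0.005 m and value of joint tare below 0.002 m), for 0.2 s.
2. the tare key is pressed down with the doors shut (value of joint each of door_left, door_right below 0.005 m and value of joint tare above 0.004 m), for 0.05 s.
At the end, for the whole second after the job is handed in: Both doors are shut to within 5 mm, the tare key has been pressed (over 4 mm) and is up again, the power key is up, and the beaker, jar and weight are within 20 mm of where they stood (value of joint each of door_left, door_right below 0.005 m and value of joint each of tare, power below 0.0015 m and distance of each of beaker_mid, jar_mid, weight_mid from where it was at the start of the episode below 0.02 m); the robot touches nothing.
It fails at once if the tare key is pressed while a door is open (value of joint tare above 0.003 m and value of joint any of door_left, door_right above 0.007 m).
It fails at once if the power key is pressed (value of joint power above 0.003 m).
It fails at once if the robot bears on the balance with more than 40 N (contact force between any of the arm, the fingers and balance above 40 N).
It fails at once if the beaker, the jar or the weight is moved or lifted by more than 20 mm (distance of any of beaker_mid, jar_mid, weight_mid from where it was at the start of the episode above 0.02 m).
It also fails if it takes over 61 s, if anything falls off the work surface, if the arm or the gripper's body presses on something with over 40 N, if the wrist force passes 120 N, or if a joint passes its speed limit or range.

## Working session

There is one attempt and no reset: what is moved stays moved. The work goes in short steps, Python scripts to look and compute and a shell command to move; the robot and the scene stay as the last step left them, time stands still between calls to the robot, and variables do not carry over. Pictures are saved under pics/ and viewed, and the job is handed in when it is done.

```bash
ls; mkdir -p pics; python3 - <<'E'
from rig import ctrl
import cv2
print(ctrl.get_state())
for n in("top","side"):
    d=ctrl.get_image(n); cv2.imwrite(f"pics/{n}0.png",d["image"][:,:,::-1])
    print(n,d["fx"],d["fy"],d["cx"],d["cy"],d["k1"],d["R"],d["t"])
E
```

```text
pics
{'time_s': 0.0, 'joint_positions': array([ 9.67793647e-01,  3.26985745e-01, -1.93643407e-01,  1.05199743e+00,
       -2.22283728e-05,  1.43659132e+00]), 'qd': array([ 0.00098809, -0.00093264, -0.00022675, -0.00092302,  0.00026465,
        0.00069201]), 'joint_torque': array([ 7.20838420e-05, -4.43392825e+01,  2.62439936e+01,  1.53778726e-02,
       -1.11792276e-04,  7.20260630e-06]), 'eef_pos': array([248.14266355, 490.1493609 , 230.45646103]), 'tool_rot': array([ 3.80635079e-04,  8.52001398e-01,  5.23538709e-01, -8.32285616e-04]), 'force': array([ 0.0170707 ,  0.12787557, -0.04700131]), 'wrist_torque': array([ 0.0029339 , -0.0164017 , -0.02935386]), 'grip_width': 85.31154205413839}
top 512.1491307813736 512.1491307813736 322.1430907367541 239.33129600793262 0.011765283747063014 [[ 0.01895457 -0.99953745  0.02378236]
 [-0.98056038 -0.02323054 -0.19483759]
 [ 0.19529995 -0.01962697 -0.98054715]] [-13.20763179 553.99178658 838.50943986]
side 468.4414817198117 468.4414817198117 322.18619838518225 240.99316582684418 0.015641002712683927 [[ 0.74778272 -0.66349912 -0.02428837]
 [-0.33675207 -0.34749404 -0.87512624]
 [ 0.57220543  0.66258343 -0.48328474]] [-417.12545337  306.14680562  473.95055534]
```

View pics/top0.png

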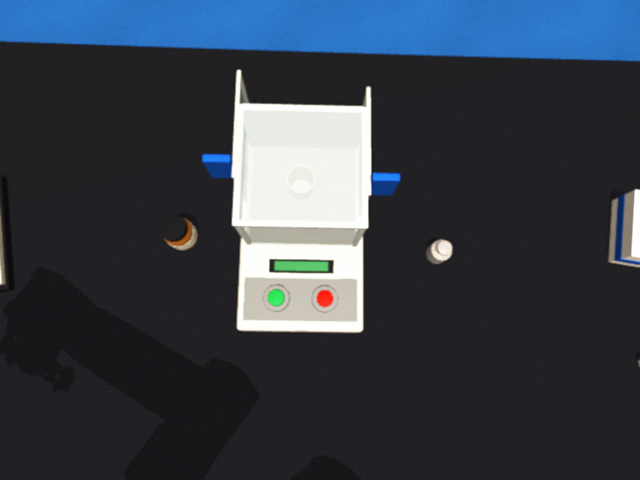

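View pics/side0.png

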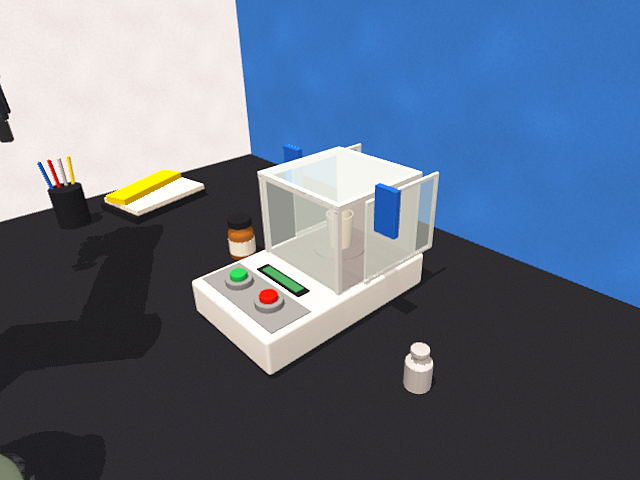

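Top view: green key at about (276,298), red at (325,298), left fin at (217,165), right fin at (385,183). The jar is to the left at (180,233) and the weight to the right at (440,250). Next I'll measure them.

```bash
cat > h.py <<'E'
import numpy as np, cv2
from rig import ctrl
def ray(d,u,v):
    K=np.array([[d["fx"],0,d["cx"]],[0,d["fy"],d["cy"]],[0,0,1]])
    p=cv2.undistortPoints(np.array([[[u,v]]],float),K,np.array([d["k1"],0,0,0,0.]))[0,0]
    R=np.array(d["R"]);t=np.array(d["t"])
    return -R.T@t, R.T@np.array([p[0],p[1],1])
def onz(d,u,v,z):
    o,r=ray(d,u,v); return o+r*(z-o[2])/r[2]
def dep(d,u,v):
    o,r=ray(d,u,v); return o+r*d["depth"][int(round(v)),int(round(u))]
def tri(a,b):
    (o1,r1),(o2,r2)=a,b
    s=np.linalg.lstsq(np.c_[r1,-r2],o2-o1,rcond=None)[0]
    p,q=o1+r1*s[0],o2+r2*s[1]; return (p+q)/2,np.linalg.norm(p-q)
def blobs(d,c,amin=60):
    h=cv2.cvtColor(d["image"],cv2.COLOR_RGB2HSV)
    m={"g":cv2.inRange(h,(50,150,120),(75,255,255)),"r":cv2.inRange(h,(0,200,150),(5,255,255))|cv2.inRange(h,(175,200,150),(180,255,255)),"b":cv2.inRange(h,(105,215,90),(130,255,255))}[c]
    out=[]
    for k in cv2.findContours(m,cv2.RETR_EXTERNAL,cv2.CHAIN_APPROX_NONE)[0]:
        a=cv2.contourArea(k)
        if a>amin:
            M=cv2.moments(k); out.append((a,M["m10"]/M["m00"],M["m01"]/M["m00"],cv2.boundingRect(k),k))
    return out
E
python3 - <<'E'
from h import *
np.set_printoptions(precision=1,suppress=True)
D={n:ctrl.get_image(n) for n in("top","side")}
for n,d in D.items():
    for c in "grb":
        for a,u,v,b,k in blobs(d,c):
            print(n,c,a,round(u,1),round(v,1),b,"dep",dep(d,u,v), "quad",cv2.approxPolyDP(k,3,True)[:,0].tolist() if c=="b" else "")
E
python3 - <<'E'
import cv2
i=cv2.imread("pics/top0.png")[50:350,150:470]
cv2.imwrite("pics/topcrop.png",cv2.resize(i,None,fx=2,fy=2)[:600])
E
```

```text
top g 173.0 275.6 297.2 (268, 290, 16, 16) dep [448.7  73.2  93.5] quad 
top r 159.0 324.5 297.9 (318, 291, 15, 15) dep [449.3  -6.4  91.8] quad 
top b 485.0 384.0 182.9 (372, 173, 28, 22) dep [605.5 -85.6 223.9] quad [[373, 173], [372, 193], [390, 194], [399, 174]]
top b 498.0 217.6 164.6 (202, 154, 29, 24) dep [627.2 155.  222. ] quad [[203, 155], [212, 176], [229, 177], [229, 155]]
side g 155.0 237.9 274.6 (230, 269, 17, 13) dep [445.1  67.1  92.2] quad 
side r 190.0 267.9 296.2 (259, 289, 18, 15) dep [446.6 -10.2  90.7] quad 
side b 1090.5 386.4 210.1 (374, 184, 26, 55) dep [607.  -89.3 201.8] quad [[378, 184], [374, 229], [393, 238], [397, 232], [399, 190]]
```

View pics/topcrop.png

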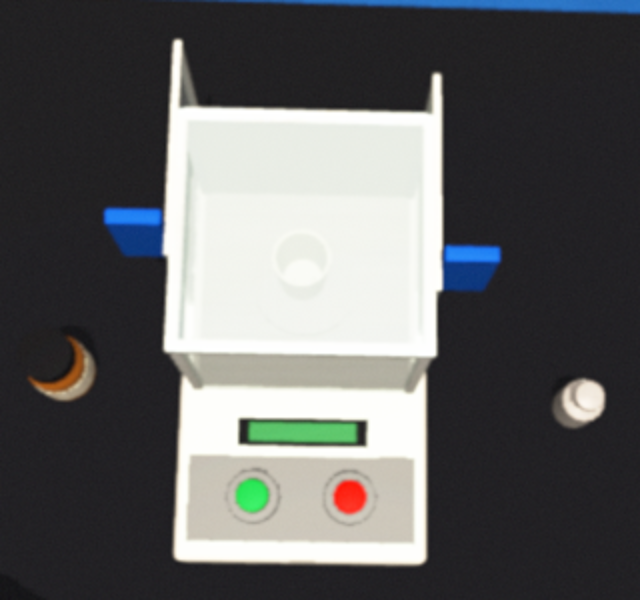

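```bash
cat > m.py <<'E'
from h import *
np.set_printoptions(precision=1,suppress=True)
D={n:ctrl.get_image(n) for n in("top","side")}
P={}
for c in "gr":
    b={n:blobs(D[n],c)[0] for n in D} if c=="r" else {n:min((x for x in blobs(D[n],c)),key=lambda x:abs(x[3][2]-16)) for n in D}
    P[c],e=tri(ray(D["top"],*b["top"][1:3]),ray(D["side"],*b["side"][1:3])); print(c,P[c],"gap",round(e,1), "onz92",onz(D["top"],*b["top"][1:3],92))
y=(P["g"]-P["r"])[:2]; print("dist",np.linalg.norm(y)); y/=np.linalg.norm(y); x=np.array([y[1],-y[0]])
o=(P["g"]+P["r"])[:2]/2+117*x
print("yaw",np.degrees(np.arctan2(x[1],x[0])),"origin",o)
d=D["top"]; h=cv2.cvtColor(d["image"],cv2.COLOR_RGB2HSV)
for a,u,v,bb,k in blobs(d,"b"):
    m=np.zeros(h.shape[:2],np.uint8); cv2.drawContours(m,[k],-1,255,-1)
    V=h[:,:,2]; 
    t,_=cv2.threshold(V[m>0].reshape(-1,1),0,255,cv2.THRESH_OTSU)
    ys,xs=np.where((m>0)&(V>t)); w=onz(d,xs.mean(),ys.mean(),235)
    print("fin top px",xs.min(),xs.max(),ys.min(),ys.max(),"world",w,"bal frame",(w[:2]-o)@x,(w[:2]-o)@y, "Vthr",t)
    print("  rect",[onz(d,p[0],p[1],235)[:2] for p in [(xs.min(),ys.min()),(xs.max()+1,ys.max()+1)]])
print("shut fins",o+121*y,o-121*y)
for nm,q in dict(jarcap=(177,226),wtop=(444,247)).items(): print(nm,onz(d,*q,85 if nm[0]=="j" else 66))
for q in [(239,328),(362,329)]: print("front corner",onz(d,*q,70),onz(d,*q,0))
E
python3 m.py
```

```text
g [449.   73.7  87.6] gap 0.4 onz92 [448.8  73.3  92. ]
r [449.4  -6.3  87.4] gap 0.6 onz92 [449.3  -6.4  92. ]
dist 80.06610852069545
yaw 0.31509645346493603 origin [566.2  34.3]
fin top px 373 399 173 180 world [611.2 -86.3 235. ] bal frame 44.32105114230247 -120.91047641860114 Vthr 180.0
  rect [array([616.3, -68.4]), array([ 605.4, -106.9])]
fin top px 202 229 154 162 world [632.4 155.2 235. ] bal frame 66.87418105111756 120.46620054332863 Vthr 182.0
  rect [array([637.9, 175.5]), array([625.6, 135.1])]
shut fins [565.5 155.3] [566.9 -86.6]
jarcap [565.1 243.3  85. ]
wtop [ 543.4 -211.6   66. ]
front corner [398.8 133.2  70. ] [400.3 142.7   0. ]
front corner [401.1 -70.1  70. ] [402.8 -77.1   0. ]
```

Heights, the 80 mm key spacing and the ±121 mm fin offsets all agree with the given sizes. The balance origin is (566, 34) with yaw of about 0.3°. The left fin is about 67 mm open and the right about 44 mm. I'll go behind the left fin, high up, with the fingers shut.

```bash
python3 -m jog '[{"angular":[0,0,0],"linear":[0,0.04,-0.045],"fingers":0},{"angular":[0,0,0],"linear":[0,0.04,-0.045],"fingers":0},{"angular":[0,0,-0.1],"linear":[-0.02,0.1,-0.045],"fingers":0},{"angular":[0,0,-0.2],"linear":[-0.03,0.15,-0.045],"fingers":0},{"angular":[0,0,-0.3],"linear":[-0.04,0.19,-0.045],"fingers":0},{"angular":[0,0,-0.4],"linear":[-0.05,0.23,-0.045],"fingers":0},{"angular":[0,0,-0.469],"linear":[-0.06,0.27,-0.045],"fingers":0},{"angular":[0,0,-0.469],"linear":[-0.065,0.31,-0.045],"fingers":0},{"angular":[0,0,-0.469],"linear":[-0.07,0.35,-0.045],"fingers":0},{"angular":[0,0,-0.469],"linear":[-0.08,0.39,-0.045],"fingers":0},{"angular":[0,0,-0.469],"linear":[-0.09,0.43,-0.045],"fingers":0},{"angular":[0,0,-0.469],"linear":[-0.095,0.465,-0.045],"fingers":0},{"angular":[0,0,-0.469],"linear":[-0.1,0.5,-0.045],"fingers":0},{"angular":[0,0,-0.469],"linear":[-0.103,0.525,-0.045],"fingers":0},{"angular":[0,0,-0.469],"linear":[-0.103,0.525,-0.045],"fingers":0},{"angular":[0,0,-0.469],"linear":[-0.103,0.525,-0.045],"fingers":0},{"angular":[0,0,-0.469],"linear":[-0.103,0.525,-0.045],"fingers":0},{"angular":[0,0,-0.469],"linear":[-0.103,0.525,-0.045],"fingers":0}]'
python3 - <<'E'
from h import *
d=ctrl.get_image("top"); cv2.imwrite("pics/top1.png",d["image"][:,:,::-1])
d=ctrl.get_image("side"); cv2.imwrite("pics/side1.png",d["image"][:,:,::-1])
E
```

```text
time_s: 1.8
eef_pos: [669.4, 162.5, 276.4]
tool_rot: [-0.0, 0.707, 0.708, -0.0]
force: [-0.4, -0.7, -0.1]
grip_width: -0.1
```

View pics/top1.png

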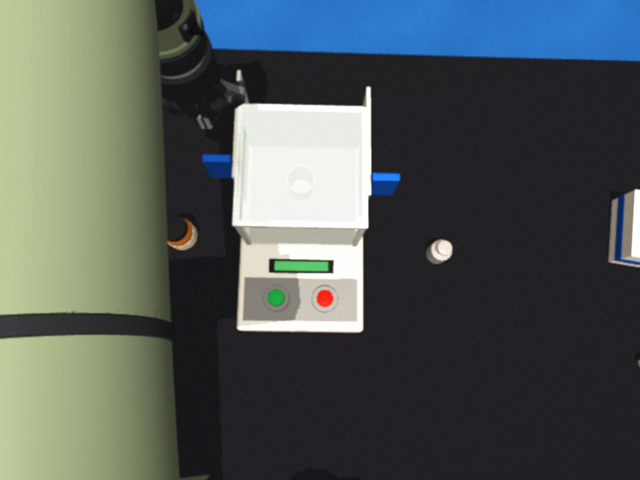

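View pics/side1.png

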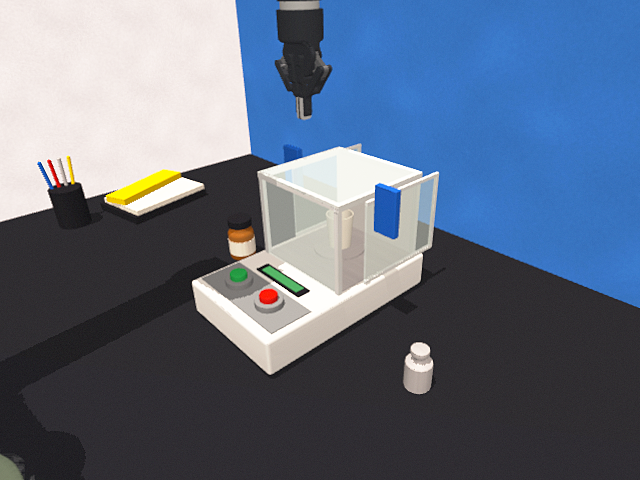

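Top view: the arm is over the left side, with the fingertips at about (205,120), behind the left fin at (217,165). The side view shows them above the roof and clear. Lower, then push gently.

```bash
python3 -m jog '[{"angular":[0,0,0],"linear":[0,0,0.03],"fingers":0},{"angular":[0,0,0],"linear":[0,0,0.06],"fingers":0},{"angular":[0,0,0],"linear":[0,0,0.085],"fingers":0},{"angular":[0,0,0],"linear":[0,0,0.085],"fingers":0},{"angular":[0,0,0],"linear":[0,0,0.085],"fingers":0}]'
python3 -m jog '[{"angular":[0,0,0],"linear":[0,-0.004,0],"fingers":0},{"angular":[0,0,0],"linear":[0,-0.008,0],"fingers":0},{"angular":[0,0,0],"linear":[0,-0.012,0],"fingers":0},{"angular":[0,0,0],"linear":[0,-0.016,0],"fingers":0},{"angular":[0,0,0],"linear":[0,-0.019,0],"fingers":0},{"angular":[0,0,0],"linear":[0,-0.022,0],"fingers":0},{"angular":[0,0,0],"linear":[0,-0.025,0],"fingers":0},{"angular":[0,0,0],"linear":[0,-0.028,0],"fingers":0},{"angular":[0,0,0],"linear":[0,-0.031,0],"fingers":0},{"angular":[0,0,0],"linear":[0,-0.034,0],"fingers":0},{"angular":[0,0,0],"linear":[0,-0.037,0],"fingers":0},{"angular":[0,0,0],"linear":[0,-0.040,0],"fingers":0},{"angular":[0,0,0],"linear":[0,-0.043,0],"fingers":0},{"angular":[0,0,0],"linear":[0,-0.046,0],"fingers":0},{"angular":[0,0,0],"linear":[0,-0.049,0],"fingers":0},{"angular":[0,0,0],"linear":[0,-0.052,0],"fingers":0},{"angular":[0,0,0],"linear":[0,-0.055,0],"fingers":0},{"angular":[0,0,0],"linear":[0,-0.058,0],"fingers":0}]'
python3 m.py | grep -A1 "fin top"
```

```text
time_s: 2.32
eef_pos: [668.7, 162.3, 190.8]
tool_rot: [-0.001, 0.707, 0.708, -0.001]
force: [-0.2, 0.5, 0.0]
grip_width: -0.3
time_s: 3.82
eef_pos: [612.0, 161.5, 191.2]
tool_rot: [-0.0, 0.707, 0.707, -0.0]
force: [1.1, 0.3, -0.2]
grip_width: 0.1
fin top px 201 228 183 190 world [590.6 154.3 235. ] bal frame 25.182646697549046 119.66374872841641 Vthr 137.0
  rect [array([594.9, 174.1]), array([584.3, 134.3])]
fin top px 373 399 173 180 world [611.2 -86.2 235. ] bal frame 44.21175052038397 -120.97612777244454 Vthr 181.0
  rect [array([616.3, -68.4]), array([ 605.4, -106.9])]
```

The door is following at about 1 N, with about 25 mm left.

```bash
python3 -m jog '[{"angular":[0,0,0],"linear":[0,-0.003,0],"fingers":0},{"angular":[0,0,0],"linear":[0,-0.006,0],"fingers":0},{"angular":[0,0,0],"linear":[0,-0.009,0],"fingers":0},{"angular":[0,0,0],"linear":[0,-0.012,0],"fingers":0},{"angular":[0,0,0],"linear":[0,-0.014,0],"fingers":0},{"angular":[0,0,0],"linear":[0,-0.016,0],"fingers":0},{"angular":[0,0,0],"linear":[0,-0.018,0],"fingers":0},{"angular":[0,0,0],"linear":[0,-0.019,0],"fingers":0},{"angular":[0,0,0],"linear":[0,-0.020,0],"fingers":0},{"angular":[0,0,0],"linear":[0,-0.021,0],"fingers":0},{"angular":[0,0,0],"linear":[0,-0.022,0],"fingers":0},{"angular":[0,0,0],"linear":[0,-0.022,0],"fingers":0}]'
python3 m.py | grep -A1 "fin top"
```

```text
time_s: 4.92
eef_pos: [590.1, 161.6, 191.3]
tool_rot: [-0.0, 0.707, 0.707, -0.0]
force: [0.1, 0.7, 0.1]
grip_width: -0.3
fin top px 200 227 198 205 world [568.8 154.4 235. ] bal frame 3.286285531391023 119.98455704892065 Vthr 139.0
  rect [array([573.1, 174.1]), array([562.5, 134.5])]
fin top px 373 399 173 180 world [611.1 -86.2 235. ] bal frame 44.17845970146169 -120.92523115753804 Vthr 179.0
  rect [array([616.3, -68.4]), array([ 605.4, -106.9])]
```

```bash
for i in 1; do python3 -m jog '[{"angular":[0,0,0],"linear":[0,-0.001,0],"fingers":0},{"angular":[0,0,0],"linear":[0,-0.002,0],"fingers":0},{"angular":[0,0,0],"linear":[0,-0.002,0],"fingers":0}]'; done; python3 -m jog '[{"angular":[0,0,0],"linear":[0,-0.0005,0],"fingers":0},{"angular":[0,0,0],"linear":[0,-0.001,0],"fingers":0},{"angular":[0,0,0],"linear":[0,-0.001,0],"fingers":0}]'
```

```text
time_s: 5.27
eef_pos: [588.2, 161.6, 191.3]
tool_rot: [-0.0, 0.707, 0.707, -0.0]
force: [0.9, -0.7, 0.6]
grip_width: -0.0
time_s: 5.52
eef_pos: [587.2, 161.6, 191.3]
tool_rot: [-0.0, 0.707, 0.707, -0.0]
force: [1.2, -0.4, 0.9]
grip_width: -0.1
```

```bash
python3 -m jog '[{"angular":[0,0,0],"linear":[0,-0.0005,0],"fingers":0},{"angular":[0,0,0],"linear":[0,-0.001,0],"fingers":0},{"angular":[0,0,0],"linear":[0,-0.001,0],"fingers":0}]';  python3 -m jog '[{"angular":[0,0,0],"linear":[0,-0.0005,0],"fingers":0},{"angular":[0,0,0],"linear":[0,-0.001,0],"fingers":0},{"angular":[0,0,0],"linear":[0,-0.001,0],"fingers":0}]'; python3 m.py | grep  "fin top"
```

```text
time_s: 5.77
eef_pos: [586.5, 161.6, 191.3]
tool_rot: [0.0, 0.707, 0.707, 0.0]
force: [2.5, -0.3, -0.1]
grip_width: -0.3
time_s: 6.02
eef_pos: [586.4, 161.6, 191.5]
tool_rot: [0.001, 0.707, 0.707, 0.001]
force: [6.8, -0.2, -2.8]
grip_width: 0.1
fin top px 200 227 200 207 world [565.1 155.3 235. ] bal frame -0.3001882030408758 120.85092891013322 Vthr 141.0
fin top px 373 399 173 180 world [611.2 -86.2 235. ] bal frame 44.25425626502914 -120.91291015449497 Vthr 181.0
```

Force rises to 7 N and the fin reads -0.3 mm, so the left door is on its stop. Back off, rise, and cross over the roof to behind the right fin.

```bash
python3 -m jog '[{"angular":[0,0,0],"linear":[0,0.01,0],"fingers":0},{"angular":[0,0,0],"linear":[0,0.02,0],"fingers":0},{"angular":[0,0,0],"linear":[0,0.02,-0.04],"fingers":0},{"angular":[0,0,0],"linear":[0,0.02,-0.08],"fingers":0},{"angular":[0,0,0],"linear":[0,0.02,-0.09],"fingers":0},{"angular":[0,0,0],"linear":[0,0.02,-0.09],"fingers":0},{"angular":[0,0,0],"linear":[-0.03,0.04,-0.09],"fingers":0},{"angular":[0,0,0],"linear":[-0.06,0.065,-0.09],"fingers":0},{"angular":[0,0,0],"linear":[-0.1,0.065,-0.09],"fingers":0},{"angular":[0,0,0],"linear":[-0.14,0.065,-0.09],"fingers":0},{"angular":[0,0,0],"linear":[-0.18,0.065,-0.09],"fingers":0},{"angular":[0,0,0],"linear":[-0.22,0.065,-0.09],"fingers":0},{"angular":[0,0,0],"linear":[-0.255,0.065,-0.09],"fingers":0},{"angular":[0,0,0],"linear":[-0.255,0.065,-0.09],"fingers":0},{"angular":[0,0,0],"linear":[-0.255,0.065,-0.09],"fingers":0},{"angular":[0,0,0],"linear":[-0.255,0.065,-0.09],"fingers":0}]'
python3 m.py | grep  "fin top"
python3 - <<'E'
from h import *
d=ctrl.get_image("side"); cv2.imwrite("pics/side2.png",d["image"][:,:,::-1])
E
```

```text
time_s: 7.45
eef_pos: [649.6, -92.9, 280.1]
tool_rot: [-0.001, 0.707, 0.707, -0.0]
force: [0.2, 0.2, 0.1]
grip_width: -0.2Traceback (most recent call last):
  File "m.py", line 6, in <module>
    b={n:blobs(D[n],c)[0] for n in D} if c=="r" else {n:min((x for x in blobs(D[n],c)),key=lambda x:abs(x[3][2]-16)) for n in D}
         ~~~~~~~~~~~~~^^^
IndexError: list index out of range
```

View pics/side2.png

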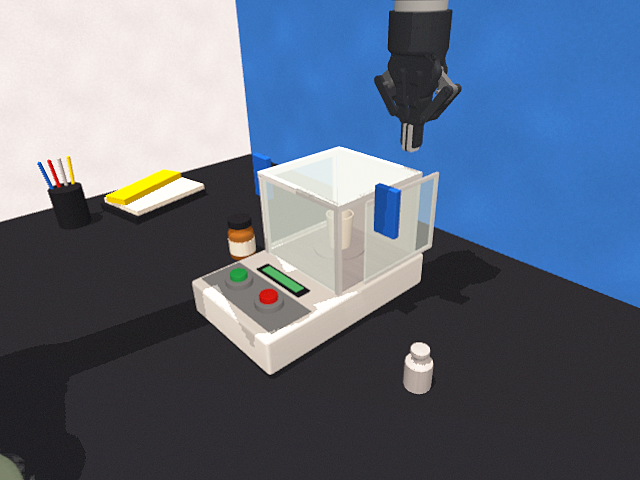

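Side view: the fingertips are at about (410,145), behind and above the right fin at (387,210). The left fin now sits at the front, at (262,170).

```bash
python3 -m jog '[{"angular":[0,0,0],"linear":[0,0,0.03],"fingers":0},{"angular":[0,0,0],"linear":[0,0,0.06],"fingers":0},{"angular":[0,0,0],"linear":[0,0,0.088],"fingers":0},{"angular":[0,0,0],"linear":[0,0,0.088],"fingers":0},{"angular":[0,0,0],"linear":[0,0,0.088],"fingers":0}]'
python3 -m jog '[{"angular":[0,0,0],"linear":[0,-0.004,0],"fingers":0},{"angular":[0,0,0],"linear":[0,-0.008,0],"fingers":0},{"angular":[0,0,0],"linear":[0,-0.011,0],"fingers":0},{"angular":[0,0,0],"linear":[0,-0.014,0],"fingers":0},{"angular":[0,0,0],"linear":[0,-0.017,0],"fingers":0},{"angular":[0,0,0],"linear":[0,-0.020,0],"fingers":0},{"angular":[0,0,0],"linear":[0,-0.023,0],"fingers":0},{"angular":[0,0,0],"linear":[0,-0.026,0],"fingers":0},{"angular":[0,0,0],"linear":[0,-0.029,0],"fingers":0},{"angular":[0,0,0],"linear":[0,-0.032,0],"fingers":0},{"angular":[0,0,0],"linear":[0,-0.035,0],"fingers":0},{"angular":[0,0,0],"linear":[0,-0.038,0],"fingers":0},{"angular":[0,0,0],"linear":[0,-0.041,0],"fingers":0},{"angular":[0,0,0],"linear":[0,-0.044,0],"fingers":0},{"angular":[0,0,0],"linear":[0,-0.047,0],"fingers":0},{"angular":[0,0,0],"linear":[0,-0.050,0],"fingers":0},{"angular":[0,0,0],"linear":[0,-0.050,0],"fingers":0}]'
python3 -m jog '[{"angular":[0,0,0],"linear":[0,-0.002,0],"fingers":0},{"angular":[0,0,0],"linear":[0,-0.004,0],"fingers":0},{"angular":[0,0,0],"linear":[0,-0.006,0],"fingers":0},{"angular":[0,0,0],"linear":[0,-0.007,0],"fingers":0},{"angular":[0,0,0],"linear":[0,-0.008,0],"fingers":0},{"angular":[0,0,0],"linear":[0,-0.008,0],"fingers":0}]'
```

```text
time_s: 8.02
eef_pos: [649.2, -91.8, 192.1]
tool_rot: [-0.002, 0.706, 0.708, -0.001]
force: [0.5, 0.4, 0.7]
grip_width: 0.1
time_s: 9.43
eef_pos: [599.6, -93.4, 193.3]
tool_rot: [-0.0, 0.707, 0.707, -0.0]
force: [-0.8, -0.3, 2.3]
grip_width: -0.0
time_s: 9.93
eef_pos: [592.1, -93.4, 193.3]
tool_rot: [-0.0, 0.707, 0.707, -0.0]
force: [1.1, -0.7, 2.8]
grip_width: 0.1
```

```bash
python3 -m jog '[{"angular":[0,0,0],"linear":[0,-0.001,0],"fingers":0},{"angular":[0,0,0],"linear":[0,-0.002,0],"fingers":0},{"angular":[0,0,0],"linear":[0,-0.0025,0],"fingers":0},{"angular":[0,0,0],"linear":[0,-0.0025,0],"fingers":0}]';  python3 -m jog '[{"angular":[0,0,0],"linear":[0,-0.0005,0],"fingers":0},{"angular":[0,0,0],"linear":[0,-0.001,0],"fingers":0},{"angular":[0,0,0],"linear":[0,-0.001,0],"fingers":0}]';python3 -m jog '[{"angular":[0,0,0],"linear":[0,-0.0005,0],"fingers":0},{"angular":[0,0,0],"linear":[0,-0.001,0],"fingers":0},{"angular":[0,0,0],"linear":[0,-0.001,0],"fingers":0}]'
```

```text
time_s: 10.27
eef_pos: [589.7, -93.4, 193.3]
tool_rot: [-0.0, 0.707, 0.707, -0.0]
force: [0.7, -0.6, 3.2]
grip_width: -0.2
time_s: 10.52
eef_pos: [588.8, -93.5, 193.3]
tool_rot: [0.0, 0.707, 0.707, -0.0]
force: [1.1, -0.5, 3.0]
grip_width: -0.1
time_s: 10.77
eef_pos: [587.8, -93.4, 193.3]
tool_rot: [-0.0, 0.707, 0.707, -0.0]
force: [1.1, -0.3, 2.7]
grip_width: 0.2
```

```bash
python3 -m jog '[{"angular":[0,0,0],"linear":[0,-0.0005,0],"fingers":0},{"angular":[0,0,0],"linear":[0,-0.001,0],"fingers":0},{"angular":[0,0,0],"linear":[0,-0.001,0],"fingers":0}]';python3 -m jog '[{"angular":[0,0,0],"linear":[0,-0.0005,0],"fingers":0},{"angular":[0,0,0],"linear":[0,-0.001,0],"fingers":0},{"angular":[0,0,0],"linear":[0,-0.001,0],"fingers":0}]'
```

```text
time_s: 11.02
eef_pos: [586.8, -93.4, 193.3]
tool_rot: [-0.0, 0.707, 0.707, -0.0]
force: [1.4, -0.3, 2.1]
grip_width: -0.1
time_s: 11.27
eef_pos: [586.5, -93.4, 193.3]
tool_rot: [0.0, 0.707, 0.707, 0.0]
force: [3.8, -1.1, 0.4]
grip_width: 0.1
```

```bash
python3 -m jog '[{"angular":[0,0,0],"linear":[0,-0.0005,0],"fingers":0},{"angular":[0,0,0],"linear":[0,-0.001,0],"fingers":0},{"angular":[0,0,0],"linear":[0,-0.001,0],"fingers":0}]'; python3 -m jog '[{"angular":[0,0,0],"linear":[0,0.01,0],"fingers":0},{"angular":[0,0,0],"linear":[0,0.02,0],"fingers":0},{"angular":[0,0,0],"linear":[0,0.02,-0.04],"fingers":0},{"angular":[0,0,0],"linear":[0,0.02,-0.08],"fingers":0},{"angular":[0,0,0],"linear":[0,0.02,-0.09],"fingers":0},{"angular":[0,0,0],"linear":[0,0.02,-0.09],"fingers":0}]'
python3 - <<'E'
from h import *
for n in("top","side"):
    d=ctrl.get_image(n); cv2.imwrite(f"pics/{n}3.png",d["image"][:,:,::-1])
E
```

```text
time_s: 11.52
eef_pos: [586.5, -93.4, 193.4]
tool_rot: [0.001, 0.707, 0.707, 0.001]
force: [7.8, -0.8, -1.4]
grip_width: -0.1
time_s: 12.02
eef_pos: [606.0, -93.6, 286.9]
tool_rot: [0.002, 0.707, 0.707, 0.001]
force: [-0.5, 1.1, -0.3]
grip_width: 0.3
```

View pics/top3.png

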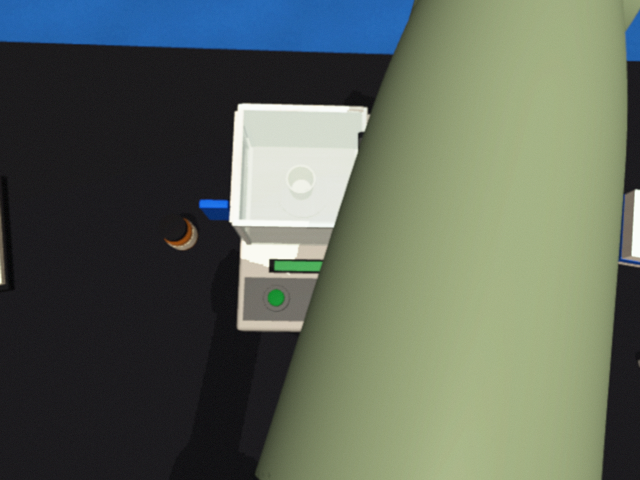

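View pics/side3.png

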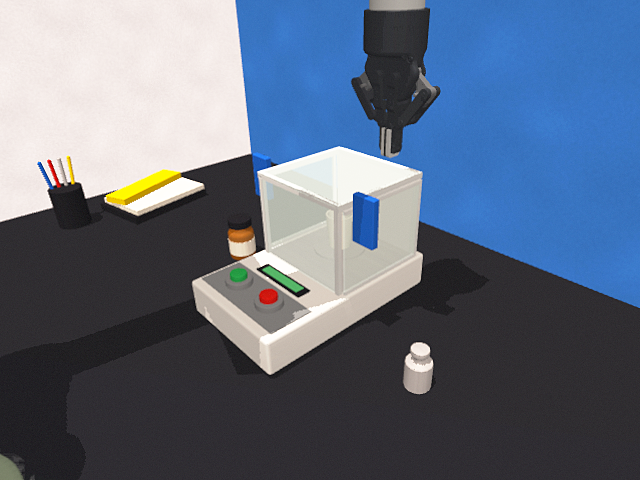

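Both doors are visibly shut: left fin at (214,209) in the top view, right fin at (366,220) in the side view. The jar and weight are untouched. Now check the key and housing heights before pressing.

```bash
python3 - <<'E'
from h import *
np.set_printoptions(precision=1,suppress=True)
d=ctrl.get_image("side")
for n,q in dict(key=(238,274),keyside=(238,281),ring=(238,285),ringL=(226,279),pad=(252,290)).items(): print(n,d["image"][q[1],q[0]],dep(d,*q))
i=d["image"][240:320,200:310,::-1]; cv2.imwrite("pics/key.png",cv2.resize(i,None,fx=7,fy=7,interpolation=cv2.INTER_NEAREST)[:600])
E
```

```text
key [ 39 157  69] [448.   71.8  89.8]
keyside [ 53 146  72] [442.4  64.4  82.9]
ring [133 129 124] [437.3  56.8  81.5]
ringL [126 123 118] [434.1  86.9  79.6]
pad [125 120 117] [452.8  43.2  71.6]
```

View pics/key.png

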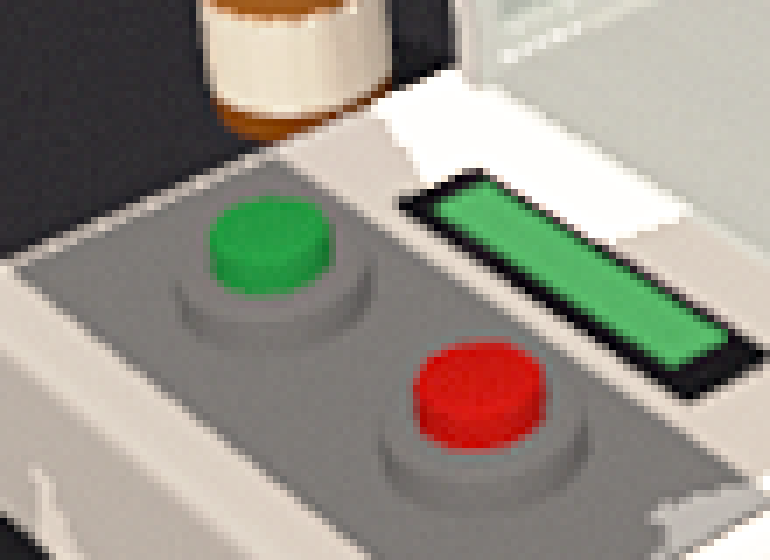

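The key stands about 8–9 mm proud of its housing (90 vs 81 mm), so a flat push through 6 mm is clear. Move above the key.

```bash
python3 -m jog '[{"angular":[0,0,0],"linear":[0.02,-0.03,-0.005],"fingers":0},{"angular":[0,0,0],"linear":[0.05,-0.055,-0.005],"fingers":0},{"angular":[0,0,0],"linear":[0.08,-0.08,-0.005],"fingers":0},{"angular":[0,0,0],"linear":[0.11,-0.105,-0.005],"fingers":0},{"angular":[0,0,0],"linear":[0.14,-0.13,-0.005],"fingers":0},{"angular":[0,0,0],"linear":[0.167,-0.157,-0.005],"fingers":0},{"angular":[0,0,0],"linear":[0.167,-0.157,-0.005],"fingers":0},{"angular":[0,0,0],"linear":[0.167,-0.157,0.03],"fingers":0},{"angular":[0,0,0],"linear":[0.167,-0.157,0.065],"fingers":0},{"angular":[0,0,0],"linear":[0.167,-0.157,0.10],"fingers":0},{"angular":[0,0,0],"linear":[0.167,-0.157,0.135],"fingers":0},{"angular":[0,0,0],"linear":[0.167,-0.157,0.16],"fingers":0},{"angular":[0,0,0],"linear":[0.167,-0.157,0.16],"fingers":0},{"angular":[0,0,0],"linear":[0.167,-0.157,0.16],"fingers":0},{"angular":[0,0,0],"linear":[0.167,-0.157,0.16],"fingers":0}]'
python3 - <<'E'
from h import *
for n in("top","side"):
    d=ctrl.get_image(n); cv2.imwrite(f"pics/{n}4.png",d["image"][:,:,::-1])
E
```

```text
time_s: 13.42
eef_pos: [448.1, 73.4, 123.8]
tool_rot: [-0.0, 0.707, 0.707, -0.0]
force: [1.2, -0.5, 0.0]
grip_width: -0.1
```

View pics/side4.png

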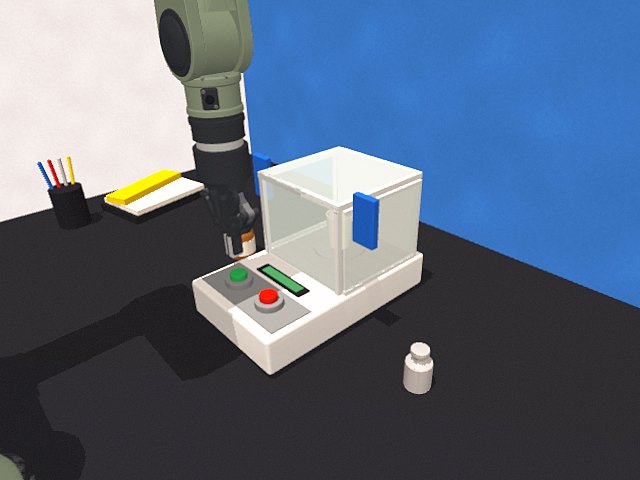

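View pics/top4.png

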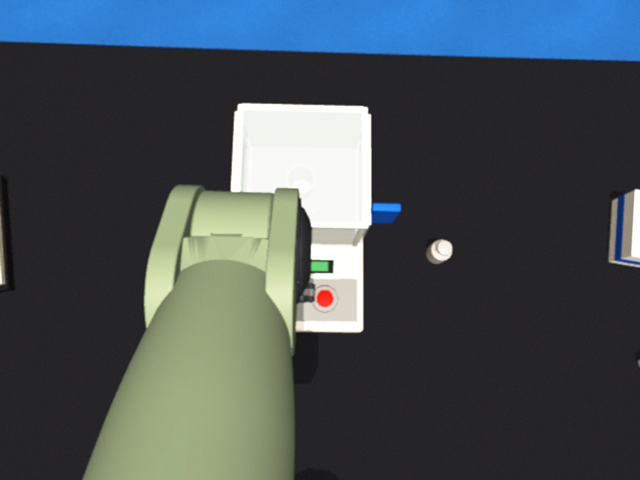

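Side view: the fingertips at about (238,252) hang over the green key at (238,275). Top view: the right fin is at (386,211), its shut place. Lower slowly.

```bash
python3 - <<'E'
from h import *
d=ctrl.get_image("top")
for a,u,v,b,k in blobs(d,"b"): print(b, onz(d,b[0],b[1],235), "expect rear edge x ~573 at shut")
E
python3 -m jog '[{"angular":[0,0,0],"linear":[0,0,0.01],"fingers":0},{"angular":[0,0,0],"linear":[0,0,0.02],"fingers":0},{"angular":[0,0,0],"linear":[0,0,0.028],"fingers":0},{"angular":[0,0,0],"linear":[0,0,0.031],"fingers":0},{"angular":[0,0,0],"linear":[0,0,0.031],"fingers":0}]'
python3 -m jog '[{"angular":[0,0,0],"linear":[0,0,0.001],"fingers":0},{"angular":[0,0,0],"linear":[0,0,0.002],"fingers":0},{"angular":[0,0,0],"linear":[0,0,0.003],"fingers":0},{"angular":[0,0,0],"linear":[0,0,0.003],"fingers":0}]'
```

```text
(372, 203, 29, 20) [572.02748118 -66.99443626 235.        ] expect rear edge x ~573 at shut
(616, 196, 7, 64) [ 590.98841343 -414.76221846  235.        ] expect rear edge x ~573 at shut
time_s: 13.98
eef_pos: [447.9, 73.5, 92.3]
tool_rot: [0.0, 0.707, 0.707, -0.0]
force: [1.0, -0.7, 0.4]
grip_width: 0.0
time_s: 14.32
eef_pos: [448.2, 73.5, 89.6]
tool_rot: [0.0, 0.707, 0.707, 0.0]
force: [-0.2, 0.3, 1.3]
grip_width: -0.3
```

```bash
python3 -m jog '[{"angular":[0,0,0],"linear":[0,0,0.001],"fingers":0},{"angular":[0,0,0],"linear":[0,0,0.002],"fingers":0},{"angular":[0,0,0],"linear":[0,0,0.003],"fingers":0},{"angular":[0,0,0],"linear":[0,0,0.003],"fingers":0}]'
python3 -m jog '[{"angular":[0,0,0],"linear":[0,0,0.001],"fingers":0},{"angular":[0,0,0],"linear":[0,0,0.002],"fingers":0},{"angular":[0,0,0],"linear":[0,0,0.002],"fingers":0}]'
```

```text
time_s: 14.65
eef_pos: [448.2, 73.5, 86.3]
tool_rot: [0.0, 0.707, 0.707, 0.0]
force: [0.7, 0.2, 3.7]
grip_width: -0.0
time_s: 14.9
eef_pos: [448.3, 73.6, 85.7]
tool_rot: [0.0, 0.707, 0.707, 0.0]
force: [-4.4, -0.3, 18.8]
grip_width: 0.1
```

Force ramped up to about 4 N at 86.3 mm, then jumped to 19 N at 85.7 mm, which is the hard stop about 6 mm below first contact. The key is fully down, so hold briefly and retreat.

```bash
python3 -m jog '[{"angular":[0,0,0],"linear":[0,0,0],"fingers":0},{"angular":[0,0,0],"linear":[0,0,-0.01],"fingers":0},{"angular":[0,0,0],"linear":[0,0,-0.04],"fingers":0},{"angular":[0,0,0],"linear":[0,0,-0.08],"fingers":0},{"angular":[0,0,0],"linear":[0,0,-0.12],"fingers":0},{"angular":[0,0,0],"linear":[0,0,-0.16],"fingers":0},{"angular":[0,0,0],"linear":[0,0,-0.2],"fingers":0},{"angular":[0,0,0],"linear":[0.04,0,-0.2],"fingers":0},{"angular":[0,0,0],"linear":[0.08,0,-0.2],"fingers":0},{"angular":[0,0,0],"linear":[0.12,0,-0.2],"fingers":0},{"angular":[0,0,0],"linear":[0.16,0,-0.2],"fingers":0},{"angular":[0,0,0],"linear":[0.2,0,-0.2],"fingers":0},{"angular":[0,0,0],"linear":[0.24,-0.03,-0.2],"fingers":0},{"angular":[0,0,0],"linear":[0.27,-0.05,-0.2],"fingers":0},{"angular":[0,0,0],"linear":[0.3,-0.08,-0.2],"fingers":0},{"angular":[0,0,0],"linear":[0.32,-0.1,-0.2],"fingers":0},{"angular":[0,0,0],"linear":[0.32,-0.1,-0.2],"fingers":0},{"angular":[0,0,0],"linear":[0.32,-0.1,-0.2],"fingers":0}]'
python3 m.py
python3 - <<'E'
from h import *
for n in("top","side"):
    d=ctrl.get_image(n); cv2.imwrite(f"pics/{n}5.png",d["image"][:,:,::-1])
E
```

```text
time_s: 16.4
eef_pos: [346.4, 394.3, 283.7]
tool_rot: [0.0, 0.706, 0.708, -0.001]
force: [-0.1, 0.0, -1.3]
grip_width: 0.1
g [449.   73.7  87.5] gap 0.4 onz92 [448.8  73.3  92. ]
r [449.4  -6.4  87.5] gap 0.6 onz92 [449.3  -6.4  92. ]
dist 80.13645934584387
yaw 0.29716982534453 origin [566.2  34.3]
fin top px 373 400 203 211 world [566.5 -87.4 235. ] bal frame -0.3167639134454371 -121.65875655436267 Vthr 183.0
  rect [array([572.1, -68.4]), array([ 560. , -107.8])]
fin top px 200 227 200 207 world [565.5 155.  235. ] bal frame -0.0330826322973935 120.73019878427854 Vthr 169.0
  rect [array([570.2, 173.9]), array([559.7, 134.4])]
shut fins [565.6 155.3] [566.8 -86.7]
jarcap [565.1 243.3  85. ]
wtop [ 543.4 -211.6   66. ]
front corner [398.8 133.2  70. ] [400.3 142.7   0. ]
front corner [401.1 -70.1  70. ] [402.8 -77.1   0. ]
```

View pics/top5.png

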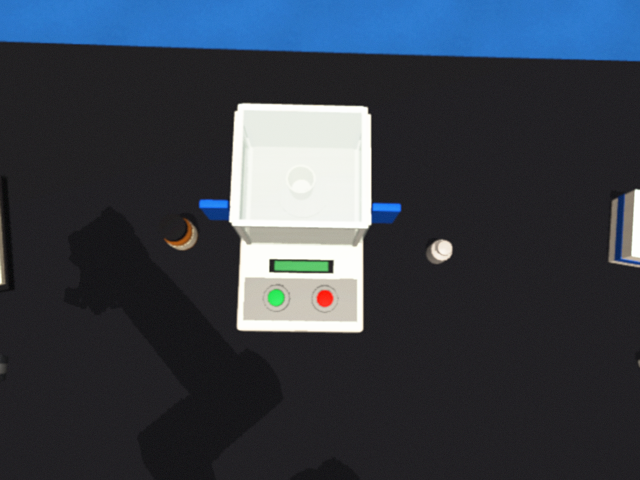

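View pics/side5.png

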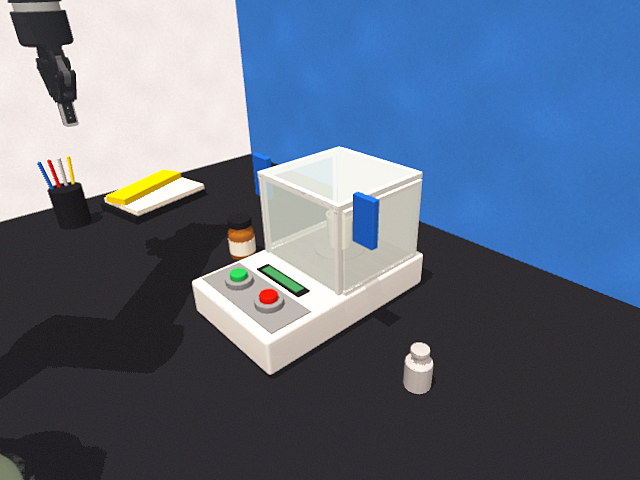

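Top view: fins level at (214,209) and (386,212), keys up at (276,298) and (325,298). Beaker, jar and weight are at their original pixels, and the side view shows the arm well clear. Handing in.

```bash
python3 -c "
from rig import ctrl
print(ctrl.job_done())"
```

```text
the job is handed in; nothing more can be done
None
```

The job is handed in: both doors were pushed shut first, then the tare key was pressed right down and released. No verdict is reported back, so what follows rests on my own checks.

- **Doors:** I pushed the left door, then the right, until each fin met its stop, where the force rose to about 7–8 N. In the last images both fins sit within 0.4 mm of their shut positions.
- **Tare key:** The force reached about 4 N and then 19 N at a hard stop about 6 mm below the key top. After I withdrew, the key measured at its original height.
- **Left alone:** I never touched the red power key, and it measured at its original height. The beaker, jar and weight look unmoved in the pictures, and the arm ended well clear of everything.
- **Disagreement:** The key top's height came out at about 87.5 mm from the two camera views but 90–92 mm from depth. The two-view figure is probably low because the side view also sees the key's edge. The hard stop at 85.7 mm fits a full 6 mm press from the depth reading.

The last robot reading was at 16.4 s, well inside the 61 s limit.

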